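# Load the tasting carousel and index it one click

## Task

Put the loose cheese cube into the empty carousel pocket in front (the one at the brass pointer), between its two low fences, and slide it inward along the pocket floor until it presses gently but definitely against the sprung blue back stop, whose setting differs each time and must be felt. Let go, then push the carousel gently exactly one click clockwise as seen from above, so that the cube rides along and the next pocket comes to rest at the pointer. Leave the other cheeses where they are.

Things in the scene. Friction and masses are not known exactly. Their poses are not given: they have to be found in the camera images.
- cheese_cube: loose pale-yellow cube of firm cheese with a hole or two, 48 (its x) x 50 (its y) x 50 mm high, 0.11 kg (varies); origin at the centre of its underside, z up
- pocket (a point): point on the floor of the pocket to load, on its centre line, 118 mm from the turning axis: set the cube down here, then slide it in. Turns with the carousel; x axis points inward to the turning axis (sliding direction), z up. The pocket is a channel 56 mm wide between fences 12 mm high, 5 mm thick, 61 to 145 mm from the axis, open at top and outer end
- back_stop: bracket of this pocket's back stop, 36 mm from the axis, origin on the pocket floor, x inward. Before it stands a blue pad, 36 mm wide, 3 to 29 mm over the floor, its outer face at rest 54 to 80 mm from the axis: this setting varies and is NOT measured. Sprung 6 N/mm, damped, yields up to 6 mm: push slowly (20 mm/s or less), to 5 N or more for a moment; over 15 N spoils the cheese
- hub (a point): the vertical turning axis at the height of the disc's top, which is the pocket floor, 40 mm over the counter; axes as pocket. Wooden disc of 150 mm radius with five pockets; the two next ones clockwise of the one in front hold cubes that reach 54 mm over the disc's top. Hub 52 mm across, 48 mm high; besides stops, fences and posts the disc is bare
- carousel (a joint): turn of the carousel, rad, about 0 at the start, growing clockwise seen from above; one click is 1.257 rad (5 pockets). A detent holds it at each click; it resists with up to about 7 N at a post, most at a quarter of the way; past halfway (0.63) it draws the disc on to the next click by itself and holds it there. Pushed fast it could run past
- push_post: upright steel post with black cap, one of five alike, midway between pockets, 128 mm from the axis; this one is 36 degrees anticlockwise (seen from above; robot's right) of the pocket in front. 14 mm thick (cap 17 mm), 45 mm high, origin at its foot on the disc. Push it along its circle from its right-hand side to turn clockwise; the pocket on that side is empty, its fences 42 mm away
- goat_brick: white rounded goat cheese, about 62 mm each way, bystander, origin under its centre
- little_tomme: small brown round cheese, 86 mm across and 59 mm high, bystander, origin under its centre
- cut_slab: pale slab of cheese, 72 x 125 x 48 mm, bystander, origin under its centre
Not all that is in view belongs to the job. What is shaped like the cheese_cube but green or turquoise is not meant.

How it is judged (in metres and radians):
On the way:
1. with the carousel still at its first click, the cube stands in the pocket and is pressed home against the back stop with at least 5 N (contact force between cheese_cube and back_stop above 5 N and x of cheese_cube in the frame of hub above -0.109 m and z of cheese_cube in the frame of hub below 0.006 m and value of joint carousel between -0.15 and 0.15 rad), for 0.1 s.
At the end, for the whole second after the job is handed in: The carousel rests one click (1.257 rad, within 0.08) clockwise of its start; the cube, released, stands upright and still on the floor of its pocket, within 6 mm of the pocket's centre line and its centre 72 to 109 mm from the turning axis (where the stop leaves it) (value of joint carousel between 1.177 and 1.337 rad and velocity of joint carousel between -0.05 and 0.05 rad/s and x of cheese_cube in the frame of hub between -0.109 and -0.072 m and y of cheese_cube in the frame of hub between -0.006 and 0.006 m and z of cheese_cube in the frame of hub between -0.004 and 0.004 m and angle between cheese_cube's own z axis and vertical below 0.1 rad and linear speed of cheese_cube below 0.02 m/s); the robot touches nothing.
It fails at once if the cube is pressed on the back stop with more than 15 N (contact force between cheese_cube and back_stop above 15 N).
It fails at once if the carousel is turned past the next click (value of joint carousel above 1.65 rad).
It fails at once if the carousel is turned the wrong way (value of joint carousel below -0.35 rad).
It fails at once if the post is shoved with more than 25 N (contact force between the fingers and push_post above 25 N).
It fails at once if another cheese is moved by more than 20 mm (distance of any of goat_brick, little_tomme, cut_slab from where it was at the start of the episode above 0.02 m).
It also fails if it takes over 70 s, if anything falls off the work surface, if the arm or the gripper's body presses on something with over 40 N, if the wrist force passes 120 N, or if a joint passes its speed limit or range.

## Robot

A 6-joint arm with a two-finger parallel gripper is mounted at the origin on a cart in front of the work surface, level with it; the furniture and walls round the work are solid. World frame = base frame: x ahead of the robot, y to its left, z up, the work surface at z = 0. Lengths are in m, angles in degrees, forces in N, time in s.
With the tool pointing down it reaches from about 0.4 to 0.825 m from the base axis. Payload 7 kg.
Tool frame: the origin (TCP) lies midway between the tips of the shut fingers; the grasp point (between the pads) lies 19 mm behind it; z points along the fingers, y is the direction in which the jaws open and shut (so a half turn about z gives the same grasp; the last joint's range is limited). The gripper opens to 88 mm and grips with 3 to 60 N. Pads are 19 mm wide; open, the fingers measure 130 mm over their backs; the gripper's body (78 mm by 193 mm) begins 47 mm behind the grasp point.
Start: joints at [-55.743, 20.546, 0.682, 0, -70.136, -16.507], TCP at [0.206, -0.643, 0.206] pointing down, gripper open.
Joint ranges: [-176.03, 176.03], [-82.01, 121.73], [-58.28, 71.71], [-173.87, 95.51], [-174.79, -0.11], [-173.66, 173.66]. Speed limits (degrees/s): [136.94, 136.94, 172.46, 180, 180, 180].

## Interface

Orientations are given as a 3x3 rotation matrix whose columns are the frame's x, y, z axes.
In Python, from rig import robot gives the robot as it stands. Calls block until the motion is done:
- robot.goto(position, orientation): joint-space move of the TCP to a pose.
- robot.servo_line(position, ori=None, speed=0.15): straight line of the TCP; ori=None keeps the orientation; speed is the mean speed in m/s.
- robot.movej(angles): joint-space move.
- robot.move_gripper(opening): opening from 0.0 (shut) to 1.0 (fully open); the grip force is fixed at half the most; returns when the fingers have stopped.
- robot.dwell(seconds).
- robot.ik(position, orientation): joint angles nearest the present ones, or None.
- robot.grab_frame(name): name is "scene" or "top" or "wrist"; returns (picture, depth): 420x560x3 uint8, red, green, blue; 420x560 float32, m along the optical axis (not along the pixel's ray), 0 where there is no reading.
- robot.camera_info(name): a dict with "vfov" (degrees; the focal length in pixels is half the picture's height over the tangent of half this angle, whatever the lens; pixels are square), "cx", "cy" (the principal point, pixels), "view" (4x4, takes a point from world to camera coordinates); the wrist camera has in their place "T_tool_cam" (4x4, takes a point from camera to tool coordinates, whose origin is the TCP and whose axes are the flange's). Camera axes: x right, y down, z forward; pixel columns grow to the right and rows downward; lengths in m; the calibration is good to about 2 mm. A picture is of the moment at which its call begins: read the wrist's pose just before it. camera_info takes no time and is no camera call.
A pose or a line that the arm cannot do raises robot.Unreachable and nothing moves.
- robot.job_done(): hands the job in, once; it reports no verdict.
Readings, each from a call of its own:
- robot.read_t(): time.
- robot.read_qpos(): joint angles.
- robot.read_qvel(): joint speeds.
- robot.read_effort(): joint torques, N m.
- robot.read_position(): TCP position.
- robot.read_tcp_rot(): TCP orientation.
- robot.read_force(): force on the tool from outside, world axes, zero at the start.
- robot.read_ft_torque(): the same for the moment, N m.
- robot.read_grip_width(): opening from 0.0 (shut) to 1.0 (fully open).
Only numpy, scipy, OpenCV 4.12 (cv2) and the standard library are available. Lean on these libraries where they do the work, as an engineer would, in place of code of your own. Each camera call takes 0.05 s, during which the arm holds its last target.

## Working session

There is one attempt and no reset: what is moved stays moved. The work goes in short steps, each a Python script; the robot and the scene stay as the last script left them, time stands still between calls to the robot, and variables do not carry over. Pictures are saved under pics/ and viewed, and the job is handed in when it is done.

```bash
ls; mkdir -p pics
python3 - <<'E'
from rig import robot
import cv2,numpy as np
for n in ["scene","top","wrist"]:
    im,d=robot.grab_frame(n); cv2.imwrite(f"pics/{n}0.png",im[:,:,::-1]); np.save(f"pics/{n}0.npy",d)
    print(n,robot.camera_info(n), (d>0).mean())
print(robot.read_t(),robot.read_position(),robot.read_tcp_rot(),robot.read_force())
E
```

```text
pics
scene {'vfov': 42.423688198883866, 'cx': 280.1853404277894, 'cy': 216.56437661596382, 'view': array([[-0.56135025, -0.82756407,  0.00485922,  0.24381288],
       [-0.45077676,  0.30083457, -0.8404159 ,  0.30983537],
       [ 0.69403618, -0.47395809, -0.54192021,  1.57084443],
       [ 0.        ,  0.        ,  0.        ,  1.        ]])} 0.9960374149659864
top {'vfov': 43.594987022216735, 'cx': 278.1355553065197, 'cy': 216.4718218194506, 'view': array([[-2.85876037e-02, -9.99582972e-01, -4.07816909e-03,
        -6.03583924e-02],
       [-9.89728824e-01,  2.88770049e-02, -1.40010616e-01,
         5.41688358e-01],
       [ 1.40069993e-01,  3.37134918e-05, -9.90141604e-01,
         1.60865160e+00],
       [ 0.00000000e+00,  0.00000000e+00,  0.00000000e+00,
         1.00000000e+00]])} 0.9959481292517007
wrist {'vfov': 61.21084367329504, 'cx': 279.8190156271894, 'cy': 202.4447168307411, 'T_tool_cam': array([[ 1.17551528e-03, -9.52862908e-01, -3.03398908e-01,
         8.21281043e-02],
       [ 9.99999113e-01,  9.29876013e-04,  9.54090022e-04,
         2.74309975e-04],
       [-6.26993625e-04, -3.03399760e-01,  9.52863155e-01,
        -1.79318728e-01],
       [ 0.00000000e+00,  0.00000000e+00,  0.00000000e+00,
         1.00000000e+00]])} 0.9959778911564626
0.15 [ 0.20562132 -0.6425217   0.20506123] [[-9.52415200e-01 -3.04803261e-01 -5.09041764e-04]
 [-3.04803652e-01  9.52414553e-01  1.11937248e-03]
 [ 1.43630403e-04  1.22126515e-03 -9.99999244e-01]] [ 0.4210608  -1.19953082 -0.72340179]
```

View pics/scene0.png

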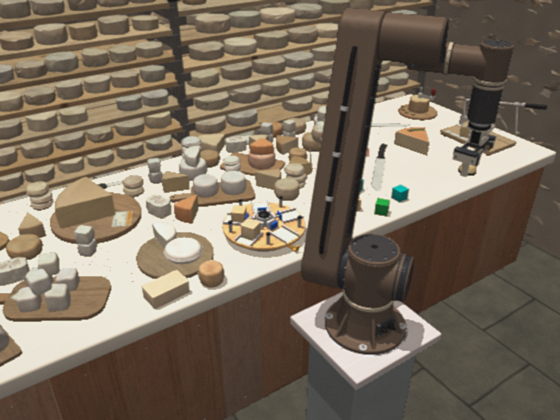

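View pics/top0.png

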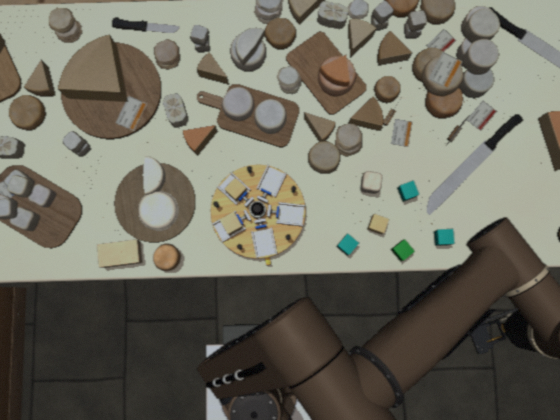

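View pics/wrist0.png

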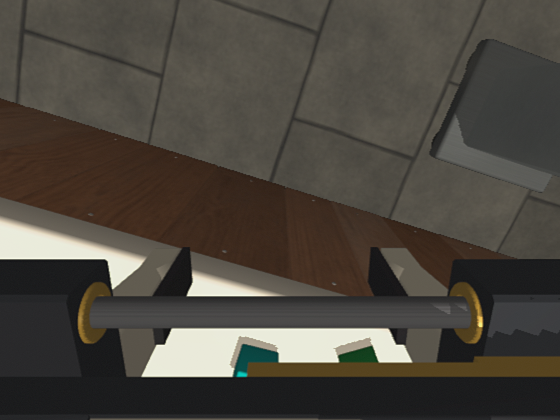

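```bash
cat > h.py <<'E'
import numpy as np,cv2
from rig import robot
def ray(name,u,v,T=None):
    c=robot.camera_info(name); f=210/np.tan(np.radians(c['vfov']/2))
    d=np.array([(u-c['cx'])/f,(v-c['cy'])/f,1.])
    if T is None: T=np.linalg.inv(c['view'])
    return T[:3,3],T[:3,:3]@d
def onz(name,u,v,z,T=None):
    o,d=ray(name,u,v,T); return o+d*(z-o[2])/d[2]
def proj(name,P,T=None):
    c=robot.camera_info(name); f=210/np.tan(np.radians(c['vfov']/2))
    V=c['view'] if T is None else np.linalg.inv(T)
    p=V[:3,:3]@np.asarray(P)+V[:3,3]; return p[0]/p[2]*f+c['cx'],p[1]/p[2]*f+c['cy']
def wristT():
    T=np.eye(4);T[:3,:3]=robot.read_tcp_rot();T[:3,3]=robot.read_position()
    return T@robot.camera_info('wrist')['T_tool_cam']
def cloud(name,d,T=None):
    c=robot.camera_info(name); f=210/np.tan(np.radians(c['vfov']/2))
    v,u=np.mgrid[:420,:560]
    P=np.stack([(u-c['cx'])/f*d,(v-c['cy'])/f*d,d],-1)
    if T is None: T=np.linalg.inv(c['view'])
    return P@T[:3,:3].T+T[:3,3]
E
python3 - <<'E'
from h import *
im=cv2.imread('pics/top0.png')
cv2.imwrite('pics/topz.png',cv2.resize(im[150:275,200:330],None,fx=5,fy=5,interpolation=cv2.INTER_CUBIC)[:600])
cv2.imwrite('pics/topz2.png',cv2.resize(im[160:265,330:470],None,fx=5,fy=5,interpolation=cv2.INTER_CUBIC))
P=cloud('top',np.load('pics/top0.npy'))
for u,v in [(257,209),(378,224),(372,181),(264,243),(290,216),(240,189),(166,257),(119,252),(250,225),(300,300)]:
    print(u,v,P[v,u].round(4))
E
```

```text
257 209 [ 0.5568 -0.0125  0.0926]
378 224 [ 0.5045 -0.3838  0.0573]
372 181 [ 0.6412 -0.3732  0.0534]
264 243 [ 0.4578 -0.0295  0.036 ]
290 216 [ 0.539  -0.113   0.0462]
240 189 [0.6218 0.0386 0.0841]
166 257 [0.4214 0.2712 0.0586]
119 252 [0.4418 0.4191 0.0474]
250 225 [0.5146 0.0125 0.044 ]
300 300 [ 0.293  -0.1081  0.7905]
```

View pics/topz.png

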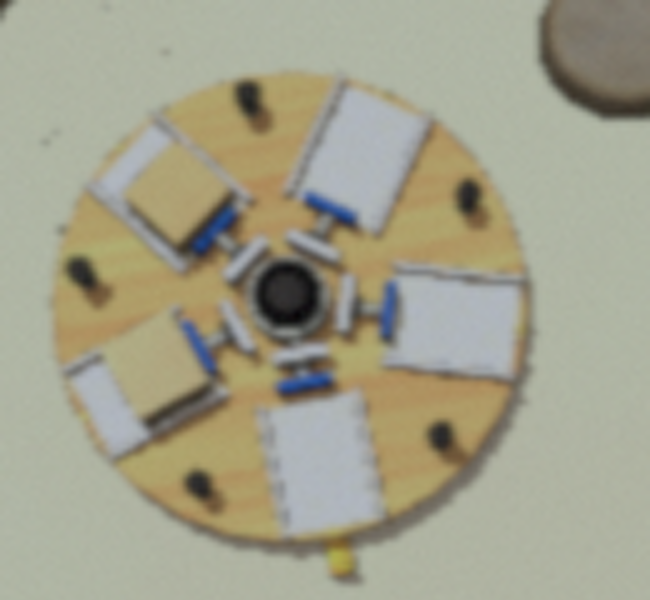

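View pics/topz2.png

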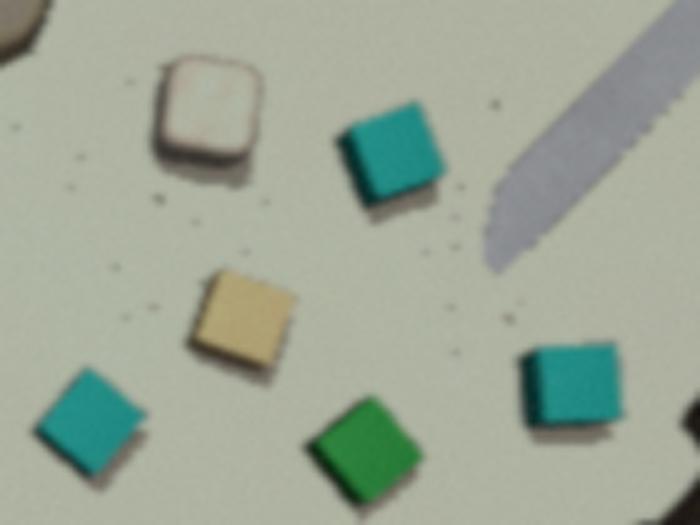

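```bash
cat >> h.py <<'E'
def R(xx,xy):
    x=np.array([xx,xy,0.]);x/=np.linalg.norm(x);z=np.array([0,0,-1.]);return np.stack([x,np.cross(z,x),z],1)
def shot(tag):
    T=wristT(); im,d=robot.grab_frame('wrist'); cv2.imwrite(f'pics/{tag}.png',im[:,:,::-1]); np.savez(f'pics/{tag}.npz',T=T,d=d)
E
python3 - <<'E'
from h import *
def go(p,o): 
    q=robot.ik(p,o); print(q); robot.goto(p,o); print(robot.read_t(),robot.read_position())
go([0.50,-0.384,0.26],R(-.95,.32)); shot('wc1')
go([0.52,-0.02,0.26],R(-.98,-.19)); shot('wk1')
print(robot.read_force())
E
```

```text
[-19.81233193  14.755202    -0.46644597   0.         -74.77835203
 -88.80336007]
1.6167 [ 0.49957151 -0.38443837  0.25980498]
[ 19.42507873   3.9866399  -13.6035868    0.         -72.40977331
 -98.45283849]
3.0333 [ 0.52015372 -0.02072087  0.25998932]
[ 0.82490861 -0.5032349  -0.25823159]
```

View pics/wc1.png

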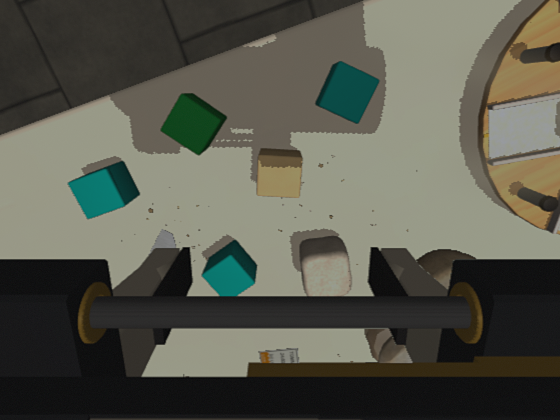

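View pics/wk1.png

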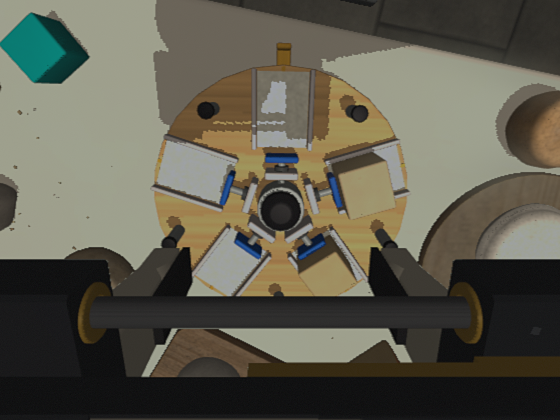

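Run:
```python
from h import *
im=cv2.imread('pics/wc1.png');z=np.load('pics/wc1.npz');P=cloud('wrist',z['d'],z['T'])
hsv=cv2.cvtColor(im,cv2.COLOR_BGR2HSV)
print(hsv[185,280],P[185,280],P[120,280],hsv[120,280])
m=(abs(P[...,2]-.05)<.006)&(hsv[...,0]<28)&(hsv[...,1]>70);m[:140]=0;m[205:]=0;m[:,:240]=0;m[:,320:]=0
pts=P[m];r=cv2.minAreaRect((pts[:,:2]*1000).astype(np.float32));print(m.sum(),r,np.median(pts[:,2]))
b=cv2.boxPoints(r);print(b)
# top cam
im=cv2.imread('pics/top0.png');P=cloud('top',np.load('pics/top0.npy'));hsv=cv2.cvtColor(im,cv2.COLOR_BGR2HSV)
m=(abs(P[...,2]-.053)<.012)&(hsv[...,0]<28)&(hsv[...,1]>70);m[:205]=0;m[245:]=0;m[:,:360]=0;m[:,395:]=0
pts=P[m];print('top',m.sum(),cv2.minAreaRect((pts[:,:2]*1000).astype(np.float32)),np.median(pts[:,2]))
# carousel wrist
im=cv2.imread('pics/wk1.png');z=np.load('pics/wk1.npz');P=cloud('wrist',z['d'],z['T']);hsv=cv2.cvtColor(im,cv2.COLOR_BGR2HSV)
hz=P[...,2]
for (u,v) in [(281,209),(283,100),(282,90),(206,110),(359,113),(240,125),(283,158),(284,55),(350,200)]: print(u,v,P[v,u].round(4),hsv[v,u])
# hub
m=(abs(hz-.088)<.008);m[:175]=0;m[240:]=0;m[:,:250]=0;m[:,315:]=0
pts=P[m][:,:2]*1000;print('hub',m.sum(),cv2.minEnclosingCircle(pts.astype(np.float32)),pts.mean(0))
for nm,(u,v) in dict(R=(206,110),L=(359,113),RR=(175,235),LL=(382,238),F=(278,290)).items():
    mm=np.zeros(m.shape,bool);mm[v-14:v+15,u-14:u+15]=1;mm&=(abs(hz-.085)<.006)
    if mm.sum(): pts=P[mm];print(nm,mm.sum(),pts.mean(0).round(4),cv2.minEnclosingCircle((pts[:,:2]*1000).astype(np.float32)))
# blue
m=cv2.inRange(hsv,(105,120,40),(130,255,255));n,l,s,c=cv2.connectedComponentsWithStats(m)
for i in range(1,n):
    if s[i,4]>60: print('blue',c[i],P[l==i].mean(0).round(4))
# fences
m=(hz>.048)&(hz<.056);m[:60]=0;m[152:]=0;m[:,:245]=0;m[:,325:]=0
v,u=np.where(m);
for side in (u<283,u>=283):
    p=P[v[side],u[side]][:,:2].astype(np.float32);print('fence',len(p),cv2.fitLine(p,cv2.DIST_HUBER,0,.001,.001).ravel(),p.min(0),p.max(0))
cv2.imwrite('pics/zz.png',cv2.resize(im[40:240,180:400],None,fx=3,fy=3))
```

```text
[ 23  97 153] [ 0.51946126 -0.39004072  0.04963743] [ 0.45490935 -0.36831955  0.00073003] [ 19  43 102]
1829 ((509.22479248046875, -388.2401123046875), (49.71953201293945, 47.958404541015625), 68.42790985107422) 0.05027950177865992
[[ 477.78497 -402.5421 ]
 [ 522.38416 -420.17505]
 [ 540.6646  -373.9381 ]
 [ 496.06543 -356.30518]]
top 223 ((507.50616455078125, -386.66326904296875), (48.20782470703125, 46.07624816894531), 68.78723907470703) 0.05003218573836343
281 209 [ 0.5559 -0.0119  0.0881] [ 0 16 48]
283 100 [ 0.4494 -0.0303  0.0392] [ 90   6 162]
282 90 [ 0.4395 -0.0333  0.0394] [ 80   5 161]
206 110 [ 0.4715 -0.1021  0.0855] [30 12 22]
359 113 [0.4461 0.0436 0.0855] [ 0 11 46]
240 125 [ 0.4841 -0.0715  0.0427] [ 16 132 106]
283 158 [ 0.5061 -0.0194  0.0697] [108 198 139]
284 55 [ 0.4026 -0.0381  0.0127] [ 19 187 113]
350 200 [0.531  0.0548 0.0943] [ 23  81 158]
hub 1230 ((560.98046875, -12.0228853225708), 21.767253875732422) [559.28935662 -12.35458932]
R 249 [ 0.4719 -0.1032  0.0849] ((472.16180419921875, -103.82508087158203), 8.604093551635742)
L 249 [0.4465 0.0438 0.0851] ((446.5493469238281, 44.48174285888672), 8.512239456176758)
RR 154 [ 0.6181 -0.1245  0.0846] ((620.8333740234375, -124.86490631103516), 8.457777976989746)
LL 88 [0.5747 0.1122 0.0842] ((576.38427734375, 112.48947143554688), 7.626327037811279)
blue [281.25614035 157.97894737] [ 0.5065 -0.0211  0.0689]
blue [226.93969849 187.62311558] [ 0.5492 -0.0725  0.0697]
blue [334.75362319 190.16425121] [0.5304 0.0427 0.068 ]
blue [247.76721311 245.52786885] [ 0.6138 -0.0394  0.0662]
blue [311.00940439 246.73981191] [0.6024 0.0325 0.0642]
fence 403 [ 0.98580295  0.16790628  0.46424553 -0.05975585] [ 0.42387268 -0.06847549] [ 0.50621897 -0.05055675]
fence 400 [0.985061   0.17220585 0.46252945 0.00164409] [ 0.41340414 -0.00877782] [0.49564683 0.00959175]
```

View pics/zz.png

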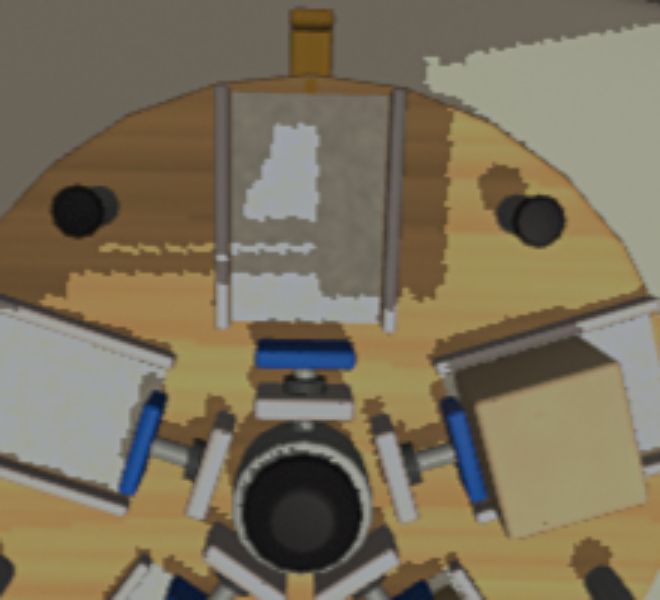

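Run:
```python
from h import *
d=np.array([.9853,.1708]);d/=np.linalg.norm(d);hub=np.array([.5613,-.0120])
o=R(-.930,.368);C=[.5088,-.3878]
p=R(*-d);print(robot.ik([*(hub-.118*d),.06],p), robot.ik([*(hub-.118*d),.15],p))
robot.move_gripper(0.8)
robot.goto([*C,.13],o); robot.servo_line([*C,.0165],speed=.08)
print(robot.read_position(),robot.read_force())
robot.move_gripper(0.0); print(robot.read_t(),robot.read_grip_width(),robot.read_force())
robot.servo_line([*C,.16],speed=.12); print(robot.read_position(),robot.read_grip_width(),robot.read_force())
shot('wg1')
```

```text
[  21.32599413    7.95054002  -38.45846605    0.          -43.59099393
 -101.49160217] [  21.32599413    1.2722702   -31.56813745    0.          -57.15959235
 -101.49160217]
[ 0.50918176 -0.38795594  0.01709308] [ 0.32061948 -0.78312827 -0.47402528]
7.1417 0.5644782036732618 [-0.94028601 -0.14157756  1.56865726]
[ 0.50835023 -0.38750769  0.15902606] 0.5665366005118616 [ 0.86327017  0.08451665 -0.97568282]
```

View pics/wg1.png

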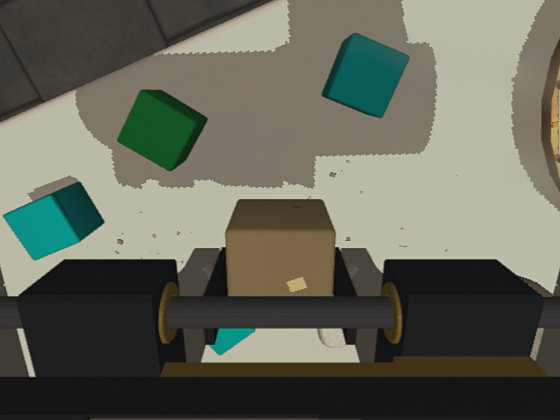

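```bash
cat >> h.py <<'E'
d=np.array([.9853,.1708]);d/=np.linalg.norm(d);hub=np.array([.5613,-.0120])
n=np.array([-d[1],d[0]]) # left
def F(k=5):
    a=[]
    for _ in range(k): a.append(robot.read_force()); robot.dwell(.01)
    return np.mean(a,0)
E
python3 - <<'E'
from h import *
p=R(*-d);C=hub-.118*d
robot.goto([*C,.16],p); print(robot.read_t(),robot.read_position())
robot.servo_line([*C,.070],speed=.08); f0=F(20); print(f0)
for z in np.arange(.064,.0549,-.001):
    robot.servo_line([*C,z],speed=.02); f=F(5)-f0; print(z.round(4),robot.read_position().round(4),f.round(2))
    if f[2]>2.0: break
shot('wp1'); print(robot.read_t())
E
```

```text
9.9 [ 0.44548819 -0.03251619  0.1600838 ]
[-0.07134475  0.00922023 -1.26300573]
0.064 [ 0.445  -0.0322  0.0639] [0.   0.08 0.19]
0.063 [ 0.445  -0.0322  0.063 ] [-0.33  0.11  0.19]
0.062 [ 0.445  -0.0322  0.062 ] [ 0.38 -0.35  0.17]
0.061 [ 0.445  -0.0321  0.061 ] [ 0.05 -0.05  0.01]
0.06 [ 0.445  -0.0322  0.06  ] [ 0.27  0.24 -0.05]
0.059 [ 0.445  -0.0322  0.059 ] [ 0.23 -0.09  0.04]
0.058 [ 0.445  -0.0322  0.058 ] [ 0.07 -0.07 -0.09]
0.057 [ 0.445  -0.0322  0.057 ] [-0.29 -0.17 -0.06]
0.056 [ 0.4452 -0.0323  0.0566] [-2.98 -0.61  8.53]
14.2167
```

View pics/wp1.png

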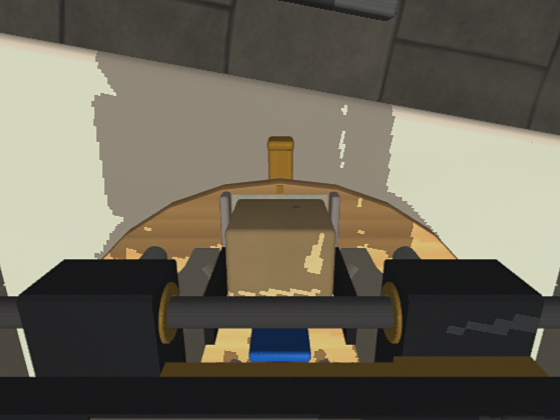

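Run:
```python
from h import *
Z=.0570
robot.servo_line([*(hub-.118*d),Z],speed=.02); f0=F(15); print(f0.round(2),robot.read_position().round(4))
D=np.array([*d,0]); r=.118; step=.001; base=0
while r>.074:
    r-=step; robot.servo_line([*(hub-r*d),Z],speed=.012 if step>.0005 else .006)
    f=F(4)-f0; a=-f@D
    act=(hub-robot.read_position()[:2])@d
    if step<.001 or int(round(r*1000))%5==0 or a>1: print(round(r,5),act.round(5),a.round(2),f[2].round(2))
    if a>1.3: step=.0003
    if a>8.0: break
robot.dwell(.4); print(-(F(10)-f0)@D,robot.read_t(),robot.read_position())
shot('wp2')
```

```text
[-0.15  0.11 -1.38] [ 0.445  -0.0322  0.0569]
0.115 0.11498 -0.05 -0.25
0.11 0.10993 -0.04 -0.28
0.105 0.10498 0.26 0.66
0.1 0.1 -0.15 -0.19
0.095 0.09495 -0.05 0.32
0.09 0.09001 -0.44 -0.08
0.085 0.08495 0.29 0.21
0.081 0.08166 3.28 2.17
0.0807 0.08134 4.64 2.08
0.0804 0.08123 5.66 3.31
0.0801 0.08113 6.28 3.6
0.0798 0.08098 6.47 4.89
0.0795 0.08098 8.03 5.07
7.5366241063394535 26.975 [ 0.48154899 -0.02594249  0.05678016]
```

View pics/wp2.png

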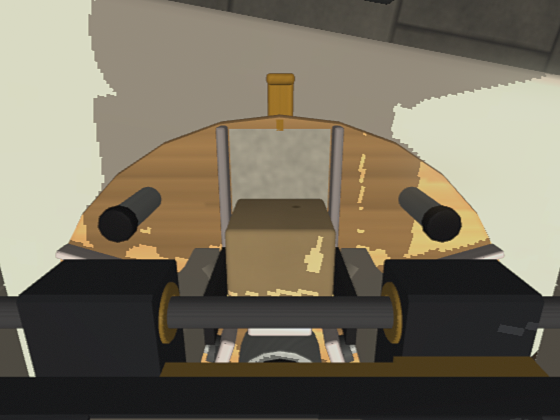

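Run:
```python
from h import *
f0=np.array([-.15,.11,-1.38]);D=np.array([*d,0]);r=.0795
a=0
while r>.078 and a<10:
    r-=.0003; robot.servo_line([*(hub-r*d),.0571],speed=.006); f=F(6)-f0;a=-f@D
    print(round(r,4),((hub-robot.read_position()[:2])@d).round(5),a.round(2),f[2].round(2))
robot.dwell(.4); print(-(F(10)-f0)@D)
w=robot.read_grip_width(); robot.move_gripper(.72); print(w,robot.read_grip_width(),F(5).round(2),robot.read_t(),robot.read_position())
P=robot.read_position()
robot.servo_line([*P[:2],.20],speed=.1); 
robot.goto([.50,-.022,.26],R(*-d)); shot('wp3'); print(robot.read_t())
```

```text
0.0792 0.08085 8.33 5.57
0.0789 0.08079 8.53 6.54
0.0786 0.08075 9.87 7.75
0.0783 0.08068 10.56 8.49
10.397818481331191
0.5676376331843639 0.7213208362095732 [ 0.16 -0.16  0.05] 29.2583 [ 0.48443051 -0.02528616  0.05716216]
31.2417
```

View pics/wp3.png

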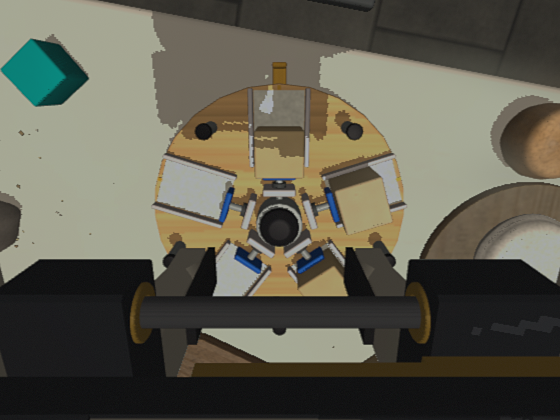

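Run:
```python
from h import *
im=cv2.imread('pics/wp3.png');z=np.load('pics/wp3.npz');P=cloud('wrist',z['d'],z['T']);hsv=cv2.cvtColor(im,cv2.COLOR_BGR2HSV)
m=(abs(P[...,2]-.09)<.005)&(hsv[...,1]>50);m[:140]=0;m[185:]=0;m[:,:245]=0;m[:,312:]=0
pts=P[m];r=cv2.minAreaRect((pts[:,:2]*1000).astype(np.float32));c=np.array(r[0])/1000;print(r,np.median(pts[:,2]),'radial',(hub-c)@d,'lat',(c-hub)@n)
robot.move_gripper(0)
o=R(*-d);q=lambda r,z:[*(hub-r*d),z]
robot.goto(q(.127,.13),o);robot.servo_line(q(.127,.054),speed=.08);f0=F(15);print(robot.read_t(),robot.read_position().round(4),f0.round(2))
D=np.array([*d,0]);r=.127;step=.001
while r>.106:
    r-=step;robot.servo_line(q(r,.054),speed=.012 if step>.0005 else .006)
    f=F(4)-f0;a=-f@D
    if a>1: print(round(r,4),((hub-robot.read_position()[:2])@d).round(5),a.round(2),f[2].round(2)); step=.0003
    if a>8: break
robot.dwell(.3);print(-(F(10)-f0)@D,robot.read_t())
r+=.02
robot.servo_line(q(r,.054),speed=.02);robot.servo_line(q(r,.15),speed=.1);print(robot.read_t())
```

```text
((485.7098388671875, -24.932456970214844), (39.019004821777344, 49.748313903808594), 9.80213451385498) 0.0903328745680474 radial 0.076688281554357 lat 0.00016845061795360008
34.2167 [ 0.4365 -0.0336  0.0545] [-0.15  0.23 -0.03]
0.116 0.11646 2.42 1.36
0.1157 0.11632 3.7 3.09
0.1154 0.11621 5.14 3.72
0.1151 0.11616 5.93 4.99
0.1148 0.11612 6.9 5.26
0.1145 0.11607 7.74 6.29
0.1142 0.11597 7.97 6.56
0.1139 0.11591 9.24 7.15
8.678980888378131 39.7
41.9583
```

Run:
```python
from h import *
o=R(*-d);q=lambda r,z:[*(hub-r*d),z]
z=.054
robot.servo_line(q(.125,z),speed=.12);f0=F(8);robot.servo_line(q(.1175,z),speed=.015)
D=np.array([*d,0]);r=.1168;a=0
for i in range(30):
    robot.servo_line(q(r,z),speed=.01);f=F(4)-f0;a=-f@D
    print(round(r,4),z,robot.read_position()[2].round(4),((hub-robot.read_position()[:2])@d).round(5),a.round(2),f[2].round(2))
    if a>9.2 and abs(f[2])<2: break
    z=round(z+np.clip(f[2]*.0001,-.0005,.0005),5)
    if a<9: r-=.0004
robot.dwell(.2);print(-(F(10)-f0)@D,robot.read_t())
robot.servo_line(q(.122,z),speed=.03);robot.servo_line(q(.128,.15),speed=.12);print(robot.read_t())
```

```text
0.1168 0.054 0.054 0.11683 0.25 0.08
0.1164 0.05401 0.054 0.11662 0.99 0.77
0.116 0.05409 0.054 0.11654 3.03 2.16
0.1156 0.05431 0.0541 0.11608 3.58 0.36
0.1152 0.05435 0.0542 0.11579 5.25 1.24
0.1148 0.05447 0.0542 0.11559 5.78 1.31
0.1144 0.0546 0.0543 0.11548 6.27 0.98
0.114 0.0547 0.0543 0.11538 7.23 1.92
0.1136 0.05489 0.0544 0.11526 7.66 2.47
0.1132 0.05514 0.0546 0.11509 7.92 2.41
0.1128 0.05538 0.0547 0.11499 8.05 2.01
0.1124 0.05558 0.0549 0.11485 9.31 1.83
9.151069298279701 47.3083
48.7167
```

```bash
cat > push.py <<'E'
from h import *
def pose(phi,off,s):
    a=np.radians(36)-phi
    u=d*np.cos(a)+n*np.sin(a); t=-d*np.sin(a)+n*np.cos(a)
    xy=hub-.128*u-off*t
    return xy,R(*(s*t))
if __name__=='__main__':
    for s in (1,-1):
        for phi in (0,.6,1.15):
            xy,o=pose(phi,.018,s);print(s,phi,xy,robot.ik([*xy,.058],o),robot.ik([*xy,.13],o))
    print(robot.read_qpos(),robot.read_t())
E
python3 push.py
```

```text
1 0 [ 0.48502989 -0.11635933] [   9.12411394   12.81106409  -32.32339538    0.          -44.86554054
 -143.28972198] [   9.12411394    7.72050875  -27.30900246    0.          -54.97048879
 -143.28972198]
1 0.6 [ 0.43942585 -0.05506613] [ 18.52118721   7.81825264 -38.98481753   0.         -43.19692983
 172.93573704] [ 18.52118721   2.20184928 -33.58724827   0.         -54.21090245
 172.93573704]
1 1.15 [0.43488918 0.01498713] [ 28.12677938   7.09545132 -39.88574527   0.         -43.01880341
 131.81746614] [ 28.12677938   1.40268318 -34.42663214   0.         -54.17068468
 131.81746614]
-1 0 [ 0.48502989 -0.11635933] [  9.12411394  12.81106409 -32.32339538   0.         -44.86554054
  36.71027802] [  9.12411394   7.72050875 -27.30900246   0.         -54.97048879
  36.71027802]
-1 0.6 [ 0.43942585 -0.05506613] [ 18.52118721   7.81825264 -38.98481753   0.         -43.19692983
  -7.06426296] [ 18.52118721   2.20184928 -33.58724827   0.         -54.21090245
  -7.06426296]
-1 1.15 [0.43488918 0.01498713] [ 28.12677938   7.09545132 -39.88574527   0.         -43.01880341
 -48.18253386] [ 28.12677938   1.40268318 -34.42663214   0.         -54.17068468
 -48.18253386]
[ 2.16162085e+01  2.88152339e-01 -3.26587289e+01 -1.70830790e-02
 -5.71069422e+01 -1.01782816e+02] 48.7167
```

Run:
```python
from push import *
s=-1
xy,o=pose(0,.030,s);robot.goto([*xy,.14],o);robot.servo_line([*xy,.058],speed=.12)
f0=F(6);print(robot.read_t(),robot.read_position().round(4),f0.round(2))
phi=0;off=.030
xy,o=pose(0,.020,s);robot.servo_line([*xy,.058],o,speed=.03)
ok=True
for phi in np.arange(.06,1.09,.08):
    xy,o=pose(phi,.018,s);robot.servo_line([*xy,.058],o,speed=.036)
    f=robot.read_force()-f0;print(round(phi,2),f.round(1),robot.read_t())
    if np.hypot(*f[:2])>16: ok=False;break
print(ok,robot.read_t())
```

```text
51.6917 [ 0.4944 -0.1247  0.0588] [-0.29 -0.11  0.14]
0.06 [ 1.2 -1.1 -0.7] 52.5917
0.14 [ 2.7 -3.3  0. ] 53.025
0.22 [ 4.2 -3.8 -0.9] 53.4583
0.3 [ 3.8 -5.1 -0.7] 53.8917
0.38 [ 3.9 -4.3 -0.9] 54.325
0.46 [ 3.6 -2.3  0.2] 54.7583
0.54 [ 1.1 -1.6  1. ] 55.1917
0.62 [-0.1  0.4 -0.6] 55.625
0.7 [ 0.  -0.6 -0.5] 56.0583
0.78 [ 0.3 -0.1  0.1] 56.4917
0.86 [1.  0.5 0.3] 56.925
0.94 [-0.8  1.3 -0.6] 57.3583
1.02 [ 0.3  0.9 -0.2] 57.7917
True 57.7917
```

Run:
```python
from push import *
xy,o=pose(.95,.022,-1);robot.servo_line([*xy,.058],o,speed=.05)
robot.servo_line([*xy,.16],speed=.15)
robot.goto([.50,-.022,.27],R(*n*-1)) if False else robot.goto([.46,-.03,.27],o)
shot('wf');im,dd=robot.grab_frame('top');cv2.imwrite('pics/topf.png',cv2.resize(im[150:270,200:320,::-1],None,fx=5,fy=5));np.save('pics/topf.npy',dd)
print(robot.read_t(),robot.read_force())
```

```text
59.6667 [-0.63732626  0.08833905 -0.04089922]
```

View pics/wf.png

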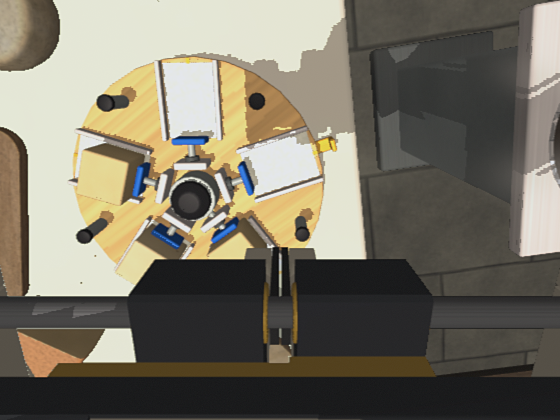

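View pics/topf.png

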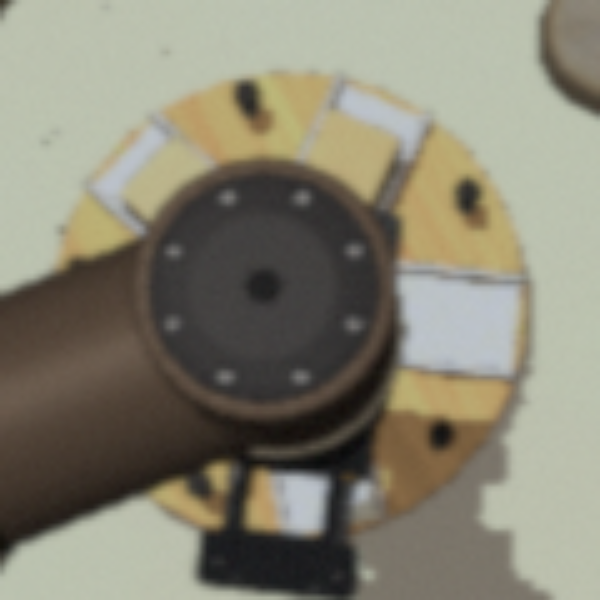

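Run:
```python
from push import *
robot.goto([.53,-.01,.26],R(*-d));shot('wf2')
im=cv2.imread('pics/wf2.png');z=np.load('pics/wf2.npz');P=cloud('wrist',z['d'],z['T']);hsv=cv2.cvtColor(im,cv2.COLOR_BGR2HSV)
a=np.radians(72);u=-d*np.cos(a)+n*np.sin(a);w=np.array([-u[1],u[0]])
rel=P[...,:2]-hub;R_=rel@u;L=rel@w
m=(abs(P[...,2]-.09)<.004)&(hsv[...,1]>50)&(R_>.045)&(R_<.15)&(abs(L)<.04)
r=cv2.minAreaRect((np.stack([R_[m],L[m]],1)*1000).astype(np.float32));print(m.sum(),r,np.median(P[m][:,2]),robot.read_t(),robot.read_force())
# post check
for k in (36,-36):
    a=np.radians(k);e=hub-.128*(d*np.cos(a)+n*np.sin(a))
    mm=(abs(P[...,2]-.085)<.005)&(np.hypot(*(P[...,:2]-e).transpose(2,0,1))<.02);p=P[mm][:,:2];print(k,e,p.mean(0) if len(p) else None)
```

```text
2267 ((81.44705200195312, 0.22441482543945312), (50.21084213256836, 47.88282775878906), 89.9915542602539) 0.09031629467212338 60.85 [-0.13695707  0.92616215 -0.07108547]
36 [ 0.47211796 -0.10381811] [ 0.47225949 -0.10336506]
-36 [0.44641703 0.0444438 ] [0.4461608 0.0435093]
```

View pics/wf2.png

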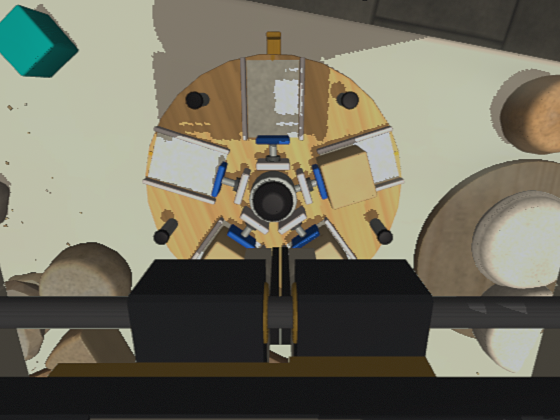

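```bash
python3 -c "
from rig import robot
robot.job_done();print(robot.read_t())"
```

```text
the job is handed in; nothing more can be done
the job is handed in; nothing more can be done
```

I placed the cheese cube in the front pocket, pressed it home against the back stop, and turned the carousel one click clockwise. I handed the job in at about 61 s; no verdict is reported, so the result rests on my own checks.

- **Pressing:** I slid the cube in while gripped, to about 10 N, but a vertical load of about 8 N made the real stop force unclear. I let go and pressed again twice from behind with the shut fingers. The second of these held the vertical load to about 2 N and read 9 N horizontally, with roughly 1.7 mm of yield at the stop. The stop force is inferred from the wrist reading, not measured directly; I estimate 8–9 N.
- **Turning:** I pushed the post slowly along its circle, with readings up to about 6.5 N, and the detent drew the disc on to the next click.
- **Last view (wrist camera):**
  - The posts were within 1 mm of the click positions, and an empty pocket stood at the pointer.
  - The cube's centre was 81.4 mm from the axis and 0.2 mm off the pocket's centre line. Its top was 50 mm above the pocket floor, so it stood upright.
  - The robot was clear of everything.

The final top view was mostly blocked by the arm, so I relied on the wrist camera. I did not re-measure the other cheeses; the arm never worked near them. One earlier wrist measurement put the cube at 76.7 mm, because I had cropped its top face; the final figure agrees with the position felt when pressing.

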